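# Fetch the spare eyepiece from the dust box

### The job

Raise the blue self-closing flap of the white dust box (it has a red grip bar), reach in while it is up and take out the spare eyepiece, and stand the eyepiece upright inside the orange tray: set it down, do not drop or tip it over. Leave the flap fully shut again, and leave the other things on the bench where they are.

Things in the scene. Friction and masses are not known exactly. Their poses are not given: they have to be found in the camera images.
- dust_box: white open-topped box fixed to the bench, closed by the blue flap; 160 (x) x 190 (y) x 85 mm high, walls 6 mm, inner floor 12 mm above the origin (centre of its underside). Its x points from the front wall (robot side) to the back wall, where the flap is hinged; z up. Turned by up to 0.25 rad.
- flap (a joint): flap angle in rad: 0 = shut (level on the box), grows as its front edge is raised; stop at 1.5, short of upright, so it never stays open: let go, it sinks shut by its own weight against a damper, from 1.45 to 1.1 in about 8 s, to shut in about 18 s. Raising takes about 3 N at the bar if done in 3 s. A hand leaning in from the front, wrist towards the robot, keeps clear of it longest.
- flap_hinge (a point): point on the middle of the flap's hinge line (along the box's y), at the back top edge of the box: 80 mm behind the box's origin and 89 mm above the bench.
- flap_grip (a point): centre of the flap's red grip bar: round, 18 mm thick, 50 mm long along the box's y, 200 mm from the hinge line in the plane of the flap, 40 mm beyond the flap's front edge on a flat stem 16 mm wide. Flap shut: 89 mm above the bench, free all round. Pinched on its two flat ends it can turn between the fingers as the flap swings up. The flap: 160 mm long, 190 wide, 6 thick.
- eyepiece: spare eyepiece, 59 mm tall, upright in the dust box, hidden by the flap at the start: 15 to 45 mm in front of the box's centre, up to 30 mm to either side. Origin: centre of its underside; z up its axis. Lower 29 mm: black eyecup, 43 mm diameter; above it a white barrel of 32 mm diameter, to be gripped from above. About 0.1 kg.
- tray: shallow orange tray (not the large white one with a blue rim) fixed to the bench, 130 x 130 mm, rim 12 mm high and 4 mm thick, inner floor 4 mm above its origin (centre of its underside); x, y along its sides, z up.
- canister: bystander: metal canister with black cap, 41 mm diameter, 55 mm tall, standing behind the work; origin at the centre of its underside.
- vial: bystander: small glass vial with black cap, 27 mm diameter, 60 mm tall; origin at the centre of its underside.
- tin: bystander: flat round white tin, 68 mm diameter, 25 mm tall; origin at the centre of its underside.
- dish: bystander: round petri dish, 94 mm diameter, 17 mm tall; origin at the centre of its underside.

How it is judged (in metres and radians):
On the way, in this order (a step that is already met when the one before it is completed fails the run):
1. the flap is raised by more than 0.8 rad with the eyepiece still standing in the box (value of joint flap above 0.8 rad and z of eyepiece in the frame of dust_box below 0.03 m), for 0.1 s.
2. the eyepiece is lifted out of the box, held in the fingers (z of eyepiece in the frame of dust_box above 0.085 m and contact force between the fingers and eyepiece above 0.3 N), for 0.05 s.
At the end, for the whole second after the job is handed in: The eyepiece stands still and upright (within 0.1 rad) on the floor of the orange tray, wholly inside its rim (underside less than 8 mm above the tray's origin), and the flap is shut again (below 0.04 rad) (x of eyepiece in the frame of tray between -0.045 and 0.045 m and y of eyepiece in the frame of tray between -0.045 and 0.045 m and z of eyepiece in the frame of tray below 0.008 m and angle between eyepiece's own z axis and vertical below 0.1 rad and linear speed of eyepiece below 0.02 m/s and value of joint flap below 0.04 rad); the robot touches nothing.
It fails at once if the eyepiece is tipped by more than 0.7 rad (angle between eyepiece's own z axis and vertical above 0.7 rad).
It fails at once if the eyepiece is dropped (moves faster than 0.7 m/s while not held) (linear speed of eyepiece above 0.7 m/s and contact force between the fingers and eyepiece below 0.1 N).
It fails at once if a bystander (canister, vial, tin or dish) is moved by more than 25 mm (distance of any of canister, vial, tin, dish from where it was at the start of the episode above 0.025 m).
It also fails if it takes over 72 s, if anything falls off the work surface, if the arm or the gripper's body presses on something with over 40 N, if the wrist force passes 120 N, or if a joint passes its speed limit or range.

### The arm

A 6-joint arm with a two-finger parallel gripper is mounted at the origin on a cart in front of the work surface, level with it; the furniture and walls round the work are solid. World frame = base frame: x ahead of the robot, y to its left, z up, the work surface at z = 0. Lengths are in mm, angles in degrees, forces in N, time in s.
With the tool pointing down it reaches from about 350 to 850 mm from the base axis. Payload 8.1 kg.
Tool frame: the origin (TCP) lies between the finger pads; the fingertips stand 25 mm ahead of it and the grasp point (between the pads) lies 6 mm ahead of it (r.tcp_to_tips is the distance from the TCP to the fingertips, in mm); z points along the fingers, y is the line along which they close (so a half turn about z gives the same grasp; the last joint's range is limited). The gripper opens to 85 mm and grips with 20 to 120 N. Pads are 22 mm wide; open, the fingers measure 114 mm over their backs; the gripper's body (76 mm by 85 mm) begins 54 mm behind the grasp point. The pads swing forward as they close: fully open they stand 13 mm farther back than shut.
Start: joints at [-4.893, 7.471, 85.268, -0, 87.261, -4.893], TCP at [600.005, 0.022, 256.292] pointing down, gripper open.
Joint ranges: [-169.43, 169.43], [-51.17, 129.36], [1.28, 143.12], [-76.62, 256.62], [0, 156.53], [-152.29, 152.29]. Speed limits (degrees/s): [136.94, 136.94, 159.86, 180, 180, 180].

### API

Orientations are given as [roll, pitch, yaw] about the fixed x, y, z axes, in that order (R = Rz(yaw) Ry(pitch) Rx(roll)).
In Python, from bench import r gives the robot as it stands.
- The arm moves only by the tool apply_moves, never from a script. Its arguments are lists of equal length, an entry for each row: "angular": the turn, a rotation vector about the world's x, y, z in units of 8 degrees (1.0 is 8 degrees), a list of three; "travel": the shift along the world's x, y, z in units of 40 mm (1.0 is 40 mm), a list of three; "jaw": the opening, from 0 (shut) to 1 (fully open). A call has 1 to 20 rows; each row shifts and turns the commanded pose from where the row before left it; what a row does not reach is not made up. A row lasts 1/8 s, in which the tool goes at most 62.5 mm and 10.7 degrees, less where a joint would pass 70% of its speed; a pose out of reach is approached as far as the arm can. A call is refused whole if a number of a shift passes 1 or a number of a turn 1, either way. A call with a gripper value outside its range is refused whole. The fingers move at their own pace and stop on an object; "force" is the grip in N (left out, the last holds). Time passes only in rows, so rows that do not move let the fingers close. It gives the time, the measured TCP pose, the force, the opening and the grip force at its end, in the units of the state.
- r.sense(): the state, without advancing time (a new reading comes with each control period).
- r.snapshot(name): name is "scene" or "side" or "wrist"; returns a dict with "color" (480x640x3 uint8, red, green, blue), "fx", "fy", "cx", "cy" (pixels), "distortion" ([k1, k2, p1, p2, k3] as OpenCV has them; the pictures are not rectified), "R" (3x3) and "t" (3): a world point X has camera coordinates R X + t; the wrist camera has in their place "mount" (4x4, takes a point from camera to tool coordinates, whose origin is the TCP and whose axes are the flange's). Camera axes: x right, y down, z forward; pixel columns grow to the right and rows downward; lengths in mm; the calibration is good to about 2 mm. A picture is of the moment at which its call begins: read the wrist's pose just before it. There is no depth.
- r.hand_in(): hands the job in; it is judged then, once.
The state is a dict: "time": time; "joint_pos": joint angles; "qd": joint speeds; "joint_efforts": joint torques, N m; "tool_pos": TCP position; "tcp_rot": TCP orientation; "ft_force": force on the tool from outside, world axes, zero at the start; "wrist_torque": the same for the moment, N m; "finger_gap": finger opening in mm; "grip_force": force on a finger pad.
Only numpy, scipy, OpenCV 4.12 (cv2) and the standard library are available. Lean on these libraries where they do the work, as an engineer would, in place of code of your own. Each camera call takes 0.05 s, during which the arm holds its last target. There are 200 camera calls.

## Working session

There is one attempt and no reset: what is moved stays moved. The work goes in short steps, Python scripts to look and compute and a tool call to move; the robot and the scene stay as the last step left them, time stands still between calls to the robot, and variables do not carry over. Pictures are saved under pics/ and viewed, at most 10 in all, crops included, and the job is handed in when it is done.

Besides the shell and the picture viewer there is one more tool, called after "Emit:" as a command line: name --argument value ..., lists and objects as JSON in quotes. apply_moves: Moves the arm, as the interface text tells. Its arguments: {"type":"object","properties":{"angular":{"type":"array"},"travel":{"type":"array"},"jaw":{"type":"array"},"force":{"type":"number"}},"required":["angular","travel","jaw"]}

```bash
mkdir -p pics; ls; cat > h.py <<'E'
import numpy as np, cv2
from bench import r
def K(s): return np.array([[s["fx"],0,s["cx"]],[0,s["fy"],s["cy"]],[0,0,1.]])
def snap(n,f=None):
    s=r.snapshot(n)
    if f: cv2.imwrite("pics/"+f,cv2.cvtColor(s["color"],cv2.COLOR_RGB2BGR))
    return s
def plane(s,uv,z):
    uv=np.array(uv,float).reshape(-1,1,2)
    n=cv2.undistortPoints(uv,K(s),np.array(s["distortion"],float)).reshape(-1,2)
    R=np.array(s["R"]);t=np.array(s["t"])
    c=-R.T@t; d=np.c_[n,np.ones(len(n))]@R
    return c+d*((z-c[2])/d[:,2])[:,None]
E
python3 - <<'E'
from h import *
a=snap("scene","s1.png");b=snap("side","d1.png")
print(r.sense())
for s in(a,b):print(-np.array(s["R"]).T@s["t"])
E
```

```text
pics
{'time': 0.1, 'joint_pos': array([-4.89120740e+00,  7.51107614e+00,  8.53258895e+01, -8.25671061e-04,
        8.72609023e+01, -4.89279714e+00]), 'qd': array([-0.05235786, -0.09986593, -0.20196175, -0.11371243, -0.08235155,
       -0.08284827]), 'joint_efforts': array([ 1.52257860e-03, -5.70947063e+01, -5.01941299e+01, -1.80579236e-04,
        8.16394575e-03,  5.26326357e-05]), 'tool_pos': array([5.99530282e+02, 7.70254302e-02, 2.55318901e+02]), 'tcp_rot': array([-1.79902418e+02, -7.52565874e-03,  9.00016235e+01]), 'ft_force': array([-0.70982199,  0.14029123, -0.12418293]), 'wrist_torque': array([ 0.05580504,  0.02222996, -0.03319133]), 'grip_force': 0.0, 'finger_gap': 85.33905428180273}
[119.44697596 679.5453445  759.65457094]
[ 589.45574903 -908.7729081   738.60935496]
```

View pics/s1.png

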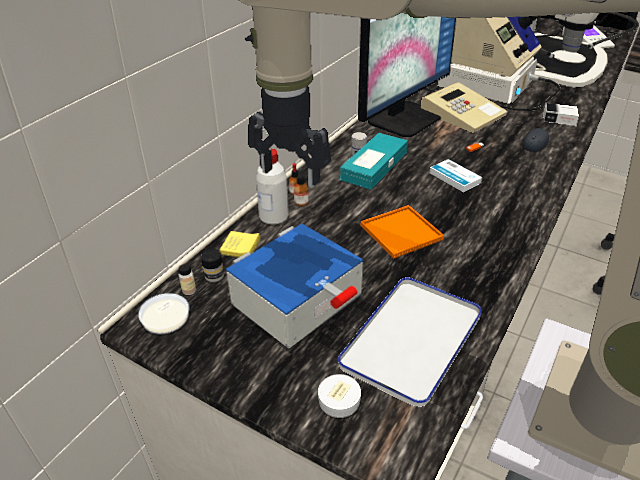

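View pics/d1.png

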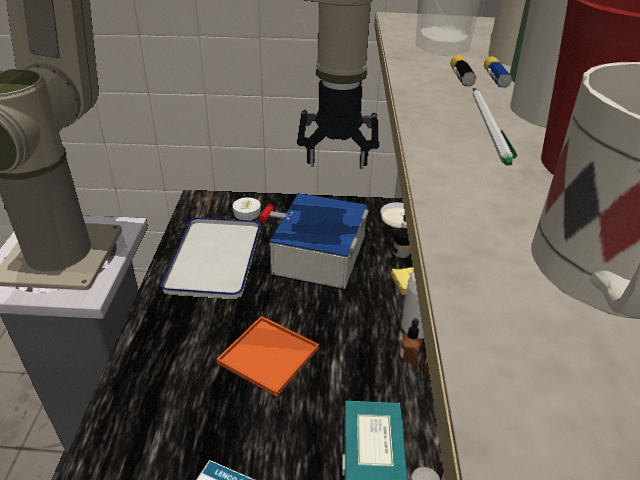

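The scene picture shows the box with its blue flap at about (295,270), the red bar at (344,297), the tray at (402,230), the tin at (340,395), the dish at (164,313), and the vial and canister at (187,280) and (211,265). In the side picture the flap is at (320,222), the bar at (267,213) and the tray at (268,354).

```bash
cat > m.py <<'E'
from h import *
def comp(m):
    n,l,st,c=cv2.connectedComponentsWithStats(cv2.morphologyEx(m,cv2.MORPH_OPEN,np.ones((2,2))))
    k=1+np.argmax(st[1:,4]); return (l==k).astype(np.uint8),c[k],st[k]
for n in("scene","side"):
    s=snap(n);h=cv2.cvtColor(s["color"],cv2.COLOR_RGB2HSV)
    roi=np.zeros(h.shape[:2],np.uint8)
    if n=="scene": roi[210:420,220:480]=255
    else: roi[180:400,200:380]=255
    for name,lo,hi,z in(("flap",(105,120,50),(118,255,255),92),("red",(0,180,90),(4,255,255),89),("tray",(8,180,120),(18,255,255),12)):
        m=cv2.inRange(h,lo,hi)&roi
        if name=="red": m|=cv2.inRange(h,(175,180,90),(180,255,255))&roi
        g,c,st=comp(m)
        cn=max(cv2.findContours(g,0,1)[0],key=cv2.contourArea)
        cn=cv2.convexHull(cn)
        q=cv2.approxPolyN(cn,4).reshape(-1,2) if name!="red" else cv2.boxPoints(cv2.minAreaRect(cn))
        P=plane(s,q,z)
        print(n,name,c.round(1),plane(s,[c],z)[0].round(1),st[4])
        print(P[:,:2].round(1).tolist(), np.linalg.norm(P-np.roll(P,-1,0),axis=1).round(1),"mean",P.mean(0).round(1))
E
python3 m.py
```

```text
scene flap [294.5 267.9] [565.5  45.1  92. ] 6202
[[467.6, -37.8], [511.9, 149.6], [667.8, 112.3], [625.0, -72.5]] [192.6 160.3 189.7 161.2] mean [568.1  37.9  92. ]
scene red [344.5 297.7] [452.8  64.   89. ] 267
[[468.0, 86.1], [455.3, 29.2], [437.6, 41.1], [450.7, 96.8]] [58.3 21.4 57.2 20.4] mean [452.9  63.3  89. ]
scene tray [402.4 232.2] [ 483.1 -246.9   12. ] 2438
[[388.7, -279.0], [460.0, -156.4], [579.5, -229.1], [511.7, -345.1]] [141.8 139.9 134.3 139.7] mean [ 485.  -252.4   12. ]
side flap [320.8 225.1] [573.8  21.1  92. ] 3984
[[674.5, 105.8], [629.6, -82.3], [475.1, -44.4], [520.2, 144.5]] [193.3 159.1 194.2 159.1] mean [574.8  30.9  92. ]
side red [267.1 213.4] [457.3  61.3  89. ] 132
[[442.3, 37.8], [457.0, 102.2], [473.2, 86.3], [458.0, 23.3]] [66.  22.6 64.9 21.3] mean [457.6  62.4  89. ]
side tray [268.8 355. ] [ 494.5 -268.1   12. ] 3977
[[581.5, -239.1], [516.9, -351.3], [404.2, -285.3], [471.1, -171.9]] [129.4 130.5 131.6 129.3] mean [ 493.4 -261.9   12. ]
```

Emit:
apply_moves --angular '[[0,0,0.956],[0,0,0.956],[0,0,0.956],[0,0,0.956],[0,0,0.956],[0,0,0.956],[0,0,0.956],[0,0,0.956],[0,0,0.956],[0,0,0.956],[-0.146,-0.608,0],[-0.146,-0.608,0],[-0.146,-0.608,0],[-0.146,-0.608,0],[-0.146,-0.608,0],[0,0,0],[0,0,0]]' --travel '[[-0.43,0.17,0],[-0.43,0.17,0],[-0.43,0.17,0],[-0.43,0.17,0],[-0.43,0.17,0],[-0.43,0.17,0],[-0.43,0.17,0],[-0.43,0.17,0],[-0.43,0.17,0],[-0.43,0.17,0],[0,0,-0.53],[0,0,-0.53],[0,0,-0.53],[0,0,-0.53],[0,0,-0.53],[0,0,0],[0,0,0]]' --jaw '[1,1,1,1,1,1,1,1,1,1,1,1,1,1,1,1,1]' --force 30

```text
time: 2.33
tool_pos: [428.8, 68.2, 152.0]
tcp_rot: [179.9, 25.0, 166.5]
ft_force: [1.0, 0.6, 0.3]
finger_gap: 85.3
grip_force: 0.0
```

```bash
cat >> h.py <<'E'
from scipy.spatial.transform import Rotation as Ro
def wrist(f=None):
    st=r.sense(); s=snap("wrist",f)
    T=np.eye(4);T[:3,:3]=Ro.from_euler("xyz",st["tcp_rot"],degrees=True).as_matrix();T[:3,3]=st["tool_pos"]
    C=T@np.array(s["mount"]); s["R"]=C[:3,:3].T; s["t"]=-C[:3,:3].T@C[:3,3]; return s
E
python3 - <<'E'
from h import *
s=wrist("w1.png");print(r.tcp_to_tips,np.array(s["mount"]).round(2))
h=cv2.cvtColor(s["color"],cv2.COLOR_RGB2HSV)
m=cv2.inRange(h,(0,170,70),(4,255,255))|cv2.inRange(h,(175,170,70),(180,255,255))
cn=max(cv2.findContours(m,0,1)[0],key=cv2.contourArea);q=cv2.boxPoints(cv2.minAreaRect(cn));print(q.round())
P=plane(s,q,89);print(P.round(1),P.mean(0).round(1))
E
```

```text
25.0 [[-0.0000e+00 -9.6000e-01 -2.9000e-01  7.4540e+01]
 [ 1.0000e+00 -0.0000e+00 -0.0000e+00 -5.0000e-02]
 [ 0.0000e+00 -2.9000e-01  9.6000e-01 -1.1748e+02]
 [ 0.0000e+00  0.0000e+00  0.0000e+00  1.0000e+00]]
[[327. 256.]
 [363. 256.]
 [363. 263.]
 [327. 263.]]
[[449.4  67.8  89. ]
 [453.8  86.   89. ]
 [459.   85.2  89. ]
 [454.5  66.6  89. ]] [454.2  76.4  89. ]
```

View pics/w1.png

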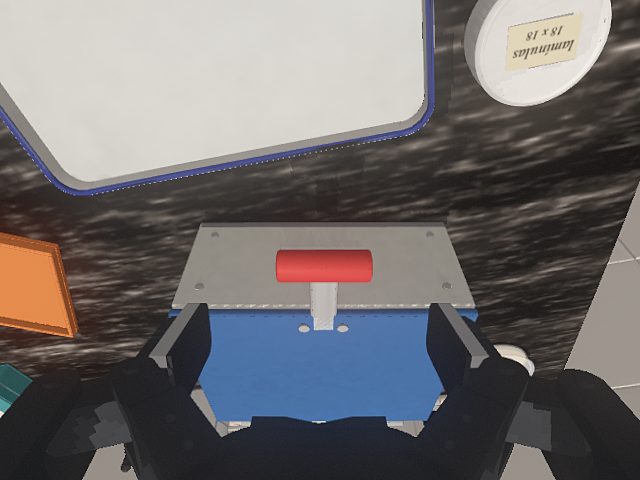

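The wrist picture shows the red bar at columns 277–372, rows 249–283 (centre about (324,266)). It is square to the fingers and nearly centred between them, so only the offset is left to compute.

```bash
python3 - <<'E'
from h import *
s=wrist()
print(plane(s,[[324.5,266],[277,266],[372,266]],89).round(1), plane(s,[[173,311],[477,311]],92).round(1), plane(s,[[324.5,266]],98).round(1))
print(r.sense()["tool_pos"])
E
```

```text
[[457.7  64.6  89. ]
 [451.7  39.8  89. ]
 [463.7  89.4  89. ]] [[471.5 -32.   92. ]
 [514.8 145.8  92. ]] [[448.4  66.6  98. ]]
[429.49098507  68.07833602 152.68517116]
```

Emit:
apply_moves --angular '[[0,0,0],[0,0,0],[0,0,0],[0,0,0],[0,0,0],[0,0,0],[0,0,0],[0,0,0],[0,0,0],[0,0,0],[0,0,0],[0,0,0],[0,0,0]]' --travel '[[0.127,-0.019,-0.305],[0.127,-0.019,-0.305],[0.127,-0.019,-0.305],[0.127,-0.019,-0.305],[0.127,-0.019,-0.305],[0,0,0],[0,0,0],[0,0,0],[0,0,0],[0,0,0],[0,0,0],[0,0,0],[0,0,0]]' --jaw '[1,1,1,1,1,1,0.3,0.3,0.3,0.3,0.3,0.3,0.3]' --force 30

```text
time: 4.05
tool_pos: [454.0, 65.0, 90.6]
tcp_rot: [179.9, 25.1, 166.5]
ft_force: [-4.1, 3.9, 4.6]
finger_gap: 49.1
grip_force: 31.6
```

```bash
python3 - <<'E'
import numpy as np
th=np.linspace(0,1.42,31);u=np.array([.972,-.234])
for a,b in zip(th,th[1:]):
    d=200*(np.cos(a)-np.cos(b)); z=200*(np.sin(b)-np.sin(a))
    print("[%.3f,%.3f,%.3f],"%(d*u[0]/40,d*u[1]/40,z/40),end="")
E
```

```text
[0.005,-0.001,0.237],[0.016,-0.004,0.236],[0.027,-0.007,0.235],[0.038,-0.009,0.233],[0.049,-0.012,0.231],[0.059,-0.014,0.229],[0.070,-0.017,0.226],[0.080,-0.019,0.222],[0.090,-0.022,0.218],[0.100,-0.024,0.213],[0.110,-0.026,0.208],[0.119,-0.029,0.202],[0.128,-0.031,0.196],[0.137,-0.033,0.190],[0.146,-0.035,0.183],[0.154,-0.037,0.176],[0.162,-0.039,0.168],[0.169,-0.041,0.160],[0.177,-0.043,0.152],[0.183,-0.044,0.143],[0.190,-0.046,0.134],[0.196,-0.047,0.124],[0.201,-0.048,0.115],[0.206,-0.050,0.105],[0.211,-0.051,0.095],[0.215,-0.052,0.084],[0.219,-0.053,0.074],[0.222,-0.053,0.063],[0.224,-0.054,0.052],[0.227,-0.055,0.041],
```

Gripped at 49 mm. Next I raise the flap, first half of the arc.

Emit:
apply_moves --angular '[[0,0,0],[0,0,0],[0,0,0],[0,0,0],[0,0,0],[0,0,0],[0,0,0],[0,0,0],[0,0,0],[0,0,0],[0,0,0],[0,0,0],[0,0,0],[0,0,0],[0,0,0]]' --travel '[[0.005,-0.001,0.237],[0.016,-0.004,0.236],[0.027,-0.007,0.235],[0.038,-0.009,0.233],[0.049,-0.012,0.231],[0.059,-0.014,0.229],[0.07,-0.017,0.226],[0.08,-0.019,0.222],[0.09,-0.022,0.218],[0.1,-0.024,0.213],[0.11,-0.026,0.208],[0.119,-0.029,0.202],[0.128,-0.031,0.196],[0.137,-0.033,0.19],[0.146,-0.035,0.183]]' --jaw '[0.3,0.3,0.3,0.3,0.3,0.3,0.3,0.3,0.3,0.3,0.3,0.3,0.3,0.3,0.3]'

```text
time: 5.92
tool_pos: [499.6, 54.0, 219.5]
tcp_rot: [179.9, 24.9, 166.5]
ft_force: [-3.0, 6.6, -1.2]
finger_gap: 49.5
grip_force: 32.3
```

Emit:
apply_moves --angular '[[0,0,0],[0,0,0],[0,0,0],[0,0,0],[0,0,0],[0,0,0],[0,0,0],[0,0,0],[0,0,0],[0,0,0],[0,0,0],[0,0,0],[0,0,0],[0,0,0],[0,0,0],[0,0,0]]' --travel '[[0.154,-0.037,0.176],[0.162,-0.039,0.168],[0.169,-0.041,0.16],[0.177,-0.043,0.152],[0.183,-0.044,0.143],[0.19,-0.046,0.134],[0.196,-0.047,0.124],[0.201,-0.048,0.115],[0.206,-0.05,0.105],[0.211,-0.051,0.095],[0.215,-0.052,0.084],[0.219,-0.053,0.074],[0.222,-0.053,0.063],[0.224,-0.054,0.052],[0.227,-0.055,0.041],[0,0,0]]' --jaw '[0.3,0.3,0.3,0.3,0.3,0.3,0.3,0.3,0.3,0.3,0.3,0.3,0.3,0.3,0.3,0.3]'

```text
time: 7.92
tool_pos: [619.2, 25.5, 288.5]
tcp_rot: [179.9, 25.1, 166.5]
ft_force: [-0.2, 5.7, 2.8]
finger_gap: 49.4
grip_force: 33.2
```

```bash
python3 - <<'E'
from h import *
a=snap("scene")["color"][200:360,200:400];b=snap("side")["color"][100:300,230:410]
w=wrist("w2.png")["color"]
print(r.sense()["tool_pos"],r.sense()["ft_force"])
o=np.zeros((600,800,3),np.uint8)
A=cv2.resize(a,None,fx=2,fy=2);B=cv2.resize(b,None,fx=2,fy=2);W=cv2.resize(w,(360,270))
o[:320,:400]=A;o[:400,400:760]=B;o[325:595,:360]=W
cv2.imwrite("pics/c2.png",o[:,:,::-1])
E
```

```text
[618.87971005  25.62110945 288.43659627] [-1.08026049  6.06878665  2.56345209]
```

View pics/c2.png

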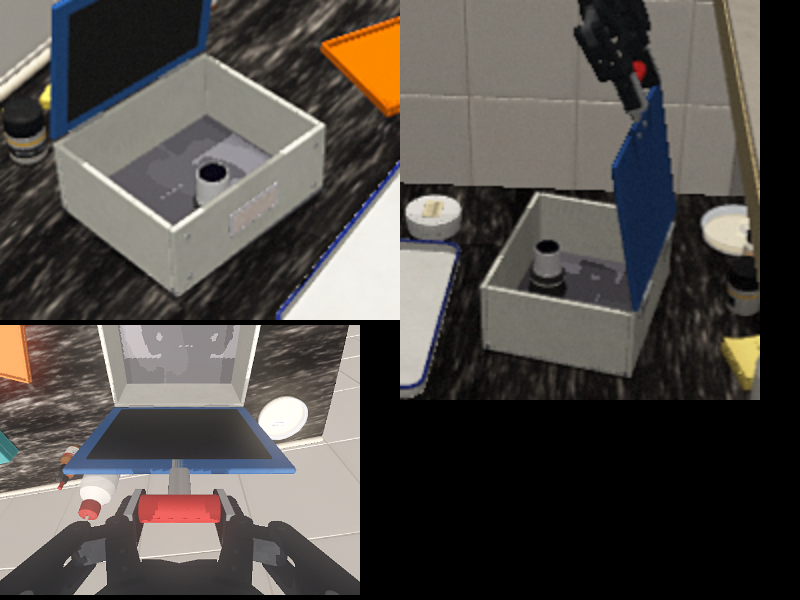

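Both views show the eyepiece's top ring. In full-frame pixels it is at about (306,286) in the scene view and (303.5,223) in the side view. The flap is up near 1.4 rad.

```bash
python3 - <<'E'
from h import *
u=np.array([.972,-.234]);v=np.array([.234,.972])
for n,uv,c,roi in(("scene",(306.5,286.5),(568.1,37.9),0),("side",(303.5,223),(574.8,30.9),0)):
    s=snap(n); p=plane(s,[uv],71)[0]
    g=cv2.cvtColor(s["color"],cv2.COLOR_RGB2GRAY);x,y=int(uv[0]),int(uv[1])
    m=np.zeros_like(g);m[y-10:y+10,x-12:x+12]=(g[y-10:y+10,x-12:x+12]<60)*255
    nn,l,st,ce=cv2.connectedComponentsWithStats(m);k=l[y,x]
    p2=plane(s,[ce[k]],71)[0]
    for q in(p,p2):
        d=q[:2]-c;print(n,ce[k].round(1),st[k],q.round(1),"box",(d@u).round(1),(d@v).round(1))
E
```

```text
scene [305.9 285.8] [300 282  13   9  92] [533.7  56.6  71. ] box -37.8 10.2
scene [305.9 285.8] [300 282  13   9  92] [535.5  55.7  71. ] box -35.8 9.7
side [303.3 222.9] [298 220  12   7  63] [535.7  56.7  71. ] box -44.0 16.0
side [303.3 222.9] [298 220  12   7  63] [535.3  57.1  71. ] box -44.6 16.2
```

Emit:
apply_moves --angular '[[0,0,0],[0,0,0],[0,0,0],[0,0,0],[0,0,0],[0,0,0],[0,0,0],[0,0,0],[0,0,0],[0,0,0],[0,0,0],[0,0,0],[0,0,0]]' --travel '[[0,0,0],[0,0,0],[0,0,0],[-0.3,0.073,0],[-0.58,0.14,0],[-0.58,0.14,0],[-0.28,0.12,-0.7],[-0.28,0.12,-0.8],[-0.28,0.12,-0.8],[-0.28,0.12,-0.8],[-0.28,0.11,-0.8],[0,0,-0.16],[0,0,0]]' --jaw '[1,1,1,1,1,1,1,1,1,1,1,1,1]'

```text
time: 9.8
tool_pos: [504.5, 62.1, 125.3]
tcp_rot: [180.0, 25.0, 166.5]
ft_force: [0.1, 0.1, -0.2]
finger_gap: 85.3
grip_force: 0.0
```

```bash
python3 - <<'E'
from h import *
s=wrist("w3.png")
print(r.sense()["tool_pos"],r.sense()["ft_force"])
E
```

```text
[505.28715211  62.08712056 126.37767616] [0.54151917 0.39954035 0.44376913]
```

View pics/w3.png

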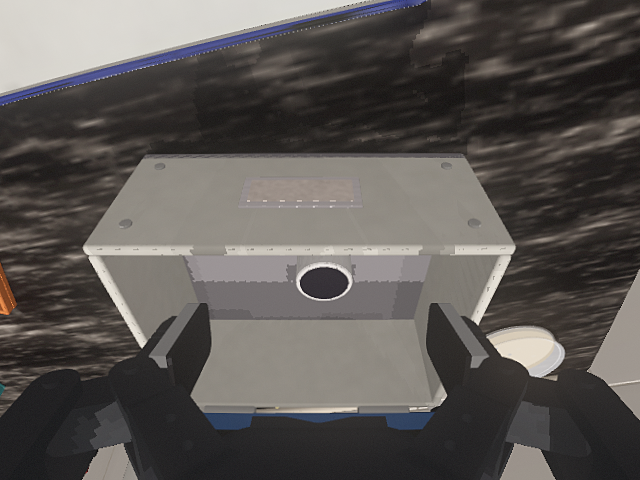

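The wrist picture shows the eyepiece's ring centred at about (325,281), between the open fingers.

```bash
python3 - <<'E'
from h import *
R=np.array
import json
s=wrist()
st=r.sense()
print(plane(s,[[325,281],[297,281],[353,281]],71).round(1),st["tool_pos"].round(1))
E
```

```text
[[536.4  58.   71. ]
 [533.   43.7  71. ]
 [539.9  72.4  71. ]] [505.6  62.1 126.8]
```

Emit:
apply_moves --angular '[[0,0,0],[0,0,0],[0,0,0],[0,0,0],[0,0,0],[0,0,0],[0,0,0],[0,0,0],[0,0,0],[0,0,0],[0,0,0],[0,0,0]]' --travel '[[0.125,-0.017,-0.275],[0.125,-0.017,-0.275],[0.125,-0.017,-0.275],[0.125,-0.017,-0.275],[0.125,-0.017,-0.275],[0,0,0],[0,0,0],[0,0,0],[0,0,0],[0,0,0],[0,0,0],[0,0,0]]' --jaw '[1,1,1,1,1,0.15,0.15,0.15,0.15,0.15,0.15,0.15]' --force 30

```text
time: 11.4
tool_pos: [529.8, 58.8, 70.4]
tcp_rot: [180.0, 25.1, 166.5]
ft_force: [-1.3, -0.1, 6.3]
finger_gap: 30.4
grip_force: 30.3
```

Emit:
apply_moves --angular '[[0,0,0],[0,0,0],[0,0,0],[0,0,0],[0,0,0],[0,0,0],[0,0,0],[0,0,0],[0,0,0],[0,0,0],[0,0,0]]' --travel '[[0,0,0.15],[0,0,0.3],[0,0,0.45],[0,0,0.5],[0,0,0.5],[-0.1,0.02,0.5],[-0.3,0.07,0.4],[-0.45,0.1,0.2],[-0.4,0.1,0],[-0.2,0.05,0],[0,0,0]]' --jaw '[0.15,0.15,0.15,0.15,0.15,0.15,0.15,0.15,0.15,0.15,0.15]'

```text
time: 12.78
tool_pos: [471.1, 72.5, 190.0]
tcp_rot: [180.0, 25.0, 166.5]
ft_force: [-0.4, 0.5, -1.2]
finger_gap: 30.7
grip_force: 29.8
```

```bash
python3 - <<'E'
from h import *
a=snap("scene")["color"][130:370,180:480];b=snap("side")["color"][50:300,230:430]
o=np.zeros((600,800,3),np.uint8);o[:360,:450]=cv2.resize(a,(450,360));o[:437,450:800]=cv2.resize(b,(350,437))
o[365:595,:307]=cv2.resize(wrist("w4.png")["color"],(307,230))
cv2.imwrite("pics/c4.png",o[:,:,::-1])
E
```

```text
(no output)
```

View pics/c4.png

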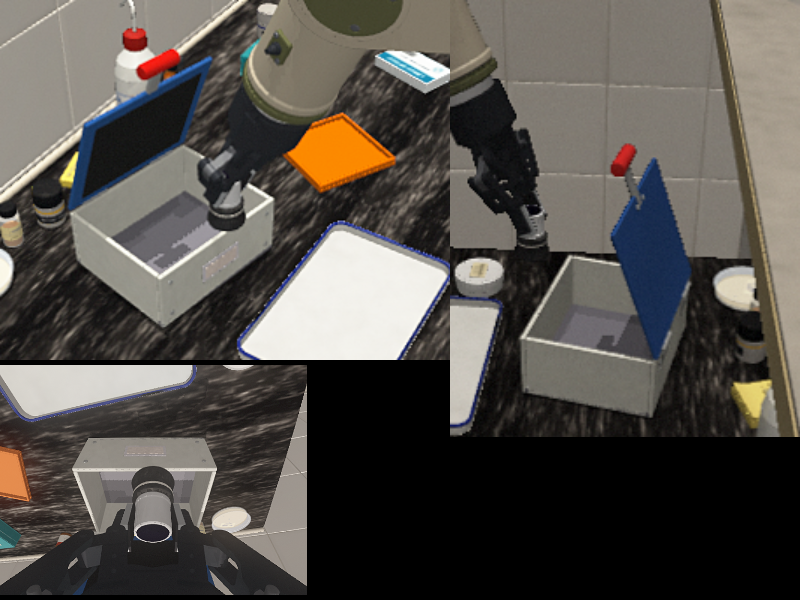

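The eyepiece is held upright and clear of the box, with the flap at roughly 1.2 rad and untouched. Next I carry it over the tray.

Emit:
apply_moves --angular '[[0,0,0],[0,0,0],[0,0,0],[0,0,0],[0,0,0],[0,0,0],[0,0,0],[0,0,0],[0,0,0],[0,0,0],[0,0,0],[0,0,0],[0,0,0],[0,0,0]]' --travel '[[0,-0.3,0],[0,-0.6,0],[0.02,-0.8,0],[0.04,-0.8,0],[0.05,-0.8,0],[0.05,-0.8,0],[0.05,-0.8,0],[0.05,-0.8,0],[0.05,-0.8,0],[0.04,-0.8,0],[0.03,-0.6,0],[0,-0.4,0],[0,0,-0.6],[0,0,0]]' --jaw '[0.15,0.15,0.15,0.15,0.15,0.15,0.15,0.15,0.15,0.15,0.15,0.15,0.15,0.15]'

```text
time: 14.68
tool_pos: [485.1, -258.8, 163.0]
tcp_rot: [179.9, 24.8, 166.4]
ft_force: [0.2, 0.0, -0.8]
finger_gap: 30.4
grip_force: 29.9
```

```bash
python3 - <<'E'
from h import *
s=wrist("w5.png");h=cv2.cvtColor(s["color"],cv2.COLOR_RGB2HSV)
m=cv2.inRange(h,(6,150,90),(20,255,255))
cn=cv2.convexHull(max(cv2.findContours(m,0,1)[0],key=cv2.contourArea));q=cv2.approxPolyN(cn,4).reshape(-1,2)
P=plane(s,q,12);print(q.tolist(),P.round(1)[:,:2].tolist(),P.mean(0),np.linalg.norm(P-np.roll(P,1,0),axis=1))
E
```

```text
[[375, 240], [215, 202], [225, 4], [458, 81]] [[581.9, -234.3], [515.0, -345.9], [395.5, -287.8], [465.8, -168.0]] [ 489.5715694 -258.9959978   12.       ] [133.59929539 130.06376689 132.82556714 138.93530825]
```

View pics/w5.png

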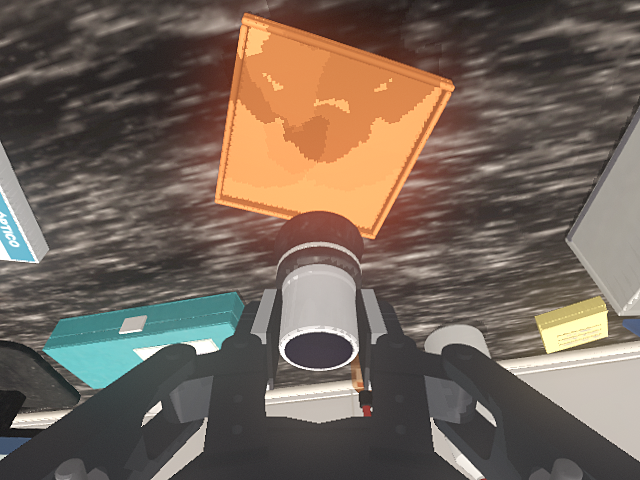

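The picture shows the tray (corners (375,240), (215,202), (225,4), (458,81)), and its centre works out to (491,-260), directly under the eyepiece. Next I lower it.

Emit:
apply_moves --angular '[[0,0,0],[0,0,0],[0,0,0],[0,0,0],[0,0,0],[0,0,0],[0,0,0],[0,0,0]]' --travel '[[0,0,-0.4],[0,0,-0.5],[0,0,-0.5],[0,0,-0.5],[0,0,-0.3],[0,0,-0.15],[0,0,0],[0,0,0]]' --jaw '[0.15,0.15,0.15,0.15,0.15,0.15,0.15,0.15]'

```text
time: 15.72
tool_pos: [486.9, -260.1, 72.6]
tcp_rot: [-180.0, 25.1, 166.5]
ft_force: [-0.1, -0.3, -0.7]
finger_gap: 30.3
grip_force: 29.9
```

Emit:
apply_moves --angular '[[0,0,0],[0,0,0],[0,0,0],[0,0,0],[0,0,0],[0,0,0]]' --travel '[[0,0,-0.05],[0,0,-0.05],[0,0,-0.05],[0,0,-0.05],[0,0,0],[0,0,0]]' --jaw '[0.15,0.15,0.15,0.15,0.15,0.15]'

```text
time: 16.48
tool_pos: [486.4, -259.7, 63.7]
tcp_rot: [180.0, 25.0, 166.5]
ft_force: [-0.0, 0.1, -0.7]
finger_gap: 30.7
grip_force: 29.9
```

Emit:
apply_moves --angular '[[0,0,0],[0,0,0],[0,0,0],[0,0,0]]' --travel '[[0,0,-0.025],[0,0,-0.025],[0,0,0],[0,0,0]]' --jaw '[0.15,0.15,0.15,0.15]'

```text
time: 16.98
tool_pos: [487.0, -260.0, 62.4]
tcp_rot: [-180.0, 25.1, 166.5]
ft_force: [-0.9, 1.8, 4.9]
finger_gap: 30.4
grip_force: 30.4
```

Contact at 5 N, so I release and withdraw along the tool axis.

Emit:
apply_moves --angular '[[0,0,0],[0,0,0],[0,0,0],[0,0,0],[0,0,0],[0,0,0],[0,0,0],[0,0,0],[0,0,0],[0,0,0]]' --travel '[[0,0,0],[0,0,0],[0,0,0],[0,0,0],[-0.1,0.025,0.22],[-0.2,0.05,0.44],[-0.31,0.075,0.68],[-0.31,0.075,0.68],[-0.31,0.075,0.68],[0,0,0]]' --jaw '[0.42,0.5,0.65,0.8,0.8,0.8,0.8,0.8,0.8,0.8]'

```text
time: 18.23
tool_pos: [437.9, -248.9, 173.3]
tcp_rot: [-179.8, 25.3, 166.5]
ft_force: [0.9, 0.5, 0.2]
finger_gap: 68.3
grip_force: 0.0
```

Emit:
apply_moves --angular '[[0,0,0],[0,0,0],[0,0,0],[0,0,0],[0,0,0],[0,0,0],[0,0,0],[0,0,0],[0,0,0],[0,0,0],[0,0,0],[0,0,0],[0,0,0],[0,0,0],[0,0,0],[0,0,0],[0,0,0],[0,0,0],[0,0,0],[0,0,0]]' --travel '[[0,0,0],[0,0,0],[0,0,0],[0,0,0],[0,0,0],[0,0,0],[0,0,0],[0,0,0],[0,0,0],[0,0,0],[0,0,0],[0,0,0],[0,0,0],[0,0,0],[0,0,0],[0,0,0],[0,0,0],[0,0,0],[0,0,0],[0,0,0]]' --jaw '[0.8,0.8,0.8,0.8,0.8,0.8,0.8,0.8,0.8,0.8,0.8,0.8,0.8,0.8,0.8,0.8,0.8,0.8,0.8,0.8]'

```text
time: 20.72
tool_pos: [437.2, -247.7, 169.7]
tcp_rot: [180.0, 25.0, 166.5]
ft_force: [0.6, 0.4, 0.0]
finger_gap: 68.4
grip_force: 0.0
```

Emit:
apply_moves --angular '[[0,0,0],[0,0,0],[0,0,0],[0,0,0],[0,0,0],[0,0,0],[0,0,0],[0,0,0],[0,0,0],[0,0,0],[0,0,0],[0,0,0],[0,0,0],[0,0,0],[0,0,0],[0,0,0],[0,0,0],[0,0,0],[0,0,0],[0,0,0]]' --travel '[[0,0,0],[0,0,0],[0,0,0],[0,0,0],[0,0,0],[0,0,0],[0,0,0],[0,0,0],[0,0,0],[0,0,0],[0,0,0],[0,0,0],[0,0,0],[0,0,0],[0,0,0],[0,0,0],[0,0,0],[0,0,0],[0,0,0],[0,0,0]]' --jaw '[0.8,0.8,0.8,0.8,0.8,0.8,0.8,0.8,0.8,0.8,0.8,0.8,0.8,0.8,0.8,0.8,0.8,0.8,0.8,0.8]'

```text
time: 23.22
tool_pos: [437.2, -247.7, 169.7]
tcp_rot: [180.0, 25.0, 166.5]
ft_force: [0.2, -0.5, 0.3]
finger_gap: 68.3
grip_force: 0.0
```

Emit:
apply_moves --angular '[[0,0,0],[0,0,0],[0,0,0],[0,0,0],[0,0,0],[0,0,0],[0,0,0],[0,0,0],[0,0,0],[0,0,0],[0,0,0],[0,0,0],[0,0,0],[0,0,0],[0,0,0],[0,0,0],[0,0,0],[0,0,0],[0,0,0],[0,0,0]]' --travel '[[0,0,0],[0,0,0],[0,0,0],[0,0,0],[0,0,0],[0,0,0],[0,0,0],[0,0,0],[0,0,0],[0,0,0],[0,0,0],[0,0,0],[0,0,0],[0,0,0],[0,0,0],[0,0,0],[0,0,0],[0,0,0],[0,0,0],[0,0,0]]' --jaw '[0.8,0.8,0.8,0.8,0.8,0.8,0.8,0.8,0.8,0.8,0.8,0.8,0.8,0.8,0.8,0.8,0.8,0.8,0.8,0.8]'

```text
time: 25.72
tool_pos: [437.2, -247.7, 169.7]
tcp_rot: [180.0, 25.0, 166.5]
ft_force: [0.1, -0.3, 0.2]
finger_gap: 68.2
grip_force: 0.0
```

Emit:
apply_moves --angular '[[0,0,0],[0,0,0],[0,0,0],[0,0,0],[0,0,0],[0,0,0],[0,0,0],[0,0,0],[0,0,0],[0,0,0],[0,0,0],[0,0,0],[0,0,0],[0,0,0],[0,0,0],[0,0,0],[0,0,0],[0,0,0],[0,0,0],[0,0,0]]' --travel '[[0,0,0],[0,0,0],[0,0,0],[0,0,0],[0,0,0],[0,0,0],[0,0,0],[0,0,0],[0,0,0],[0,0,0],[0,0,0],[0,0,0],[0,0,0],[0,0,0],[0,0,0],[0,0,0],[0,0,0],[0,0,0],[0,0,0],[0,0,0]]' --jaw '[0.8,0.8,0.8,0.8,0.8,0.8,0.8,0.8,0.8,0.8,0.8,0.8,0.8,0.8,0.8,0.8,0.8,0.8,0.8,0.8]'

```text
time: 28.22
tool_pos: [437.2, -247.7, 169.7]
tcp_rot: [180.0, 25.0, 166.5]
ft_force: [1.0, 0.3, 1.1]
finger_gap: 68.6
grip_force: 0.0
```

Emit:
apply_moves --angular '[[0,0,0],[0,0,0],[0,0,0],[0,0,0],[0,0,0],[0,0,0],[0,0,0],[0,0,0],[0,0,0],[0,0,0],[0,0,0],[0,0,0],[0,0,0],[0,0,0],[0,0,0],[0,0,0],[0,0,0],[0,0,0],[0,0,0],[0,0,0]]' --travel '[[0,0,0],[0,0,0],[0,0,0],[0,0,0],[0,0,0],[0,0,0],[0,0,0],[0,0,0],[0,0,0],[0,0,0],[0,0,0],[0,0,0],[0,0,0],[0,0,0],[0,0,0],[0,0,0],[0,0,0],[0,0,0],[0,0,0],[0,0,0]]' --jaw '[0.8,0.8,0.8,0.8,0.8,0.8,0.8,0.8,0.8,0.8,0.8,0.8,0.8,0.8,0.8,0.8,0.8,0.8,0.8,0.8]'

```text
time: 30.72
tool_pos: [437.2, -247.7, 169.7]
tcp_rot: [180.0, 25.0, 166.5]
ft_force: [-0.2, -0.1, 0.5]
finger_gap: 68.4
grip_force: 0.0
```

```bash
cat > f.py <<'E'
from h import *
a=snap("scene")["color"][130:430,130:480];b=snap("side")["color"][150:420,150:420]
o=np.zeros((600,800,3),np.uint8);o[:360,:420]=cv2.resize(a,(420,360));o[:380,420:800]=cv2.resize(b,(380,380))
o[365:595,:307]=cv2.resize(wrist("w6.png")["color"],(307,230))
cv2.imwrite("pics/c6.png",o[:,:,::-1]);print(r.sense()["time"])
E
python3 f.py
```

```text
30.875
```

View pics/c6.png

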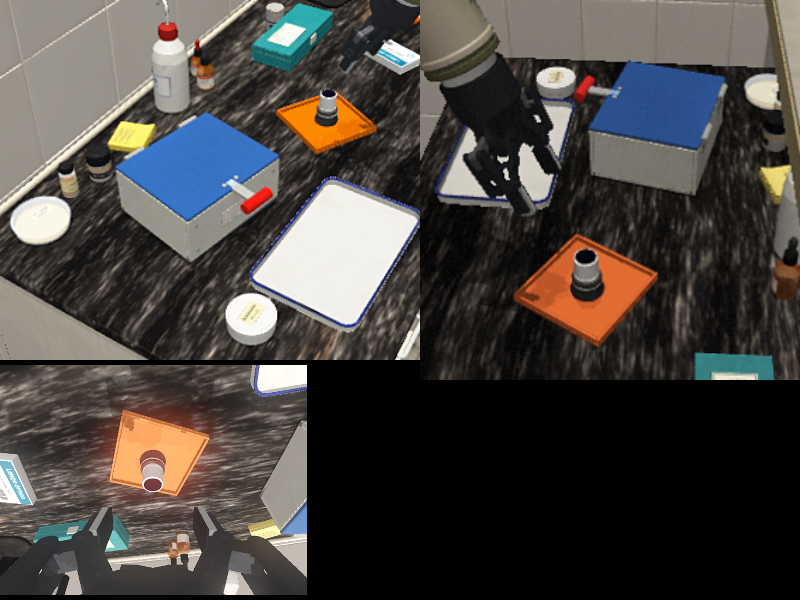

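The eyepiece stands centred in the tray and the flap looks shut. I'll wait a little longer, then compare the bar's pixels with their starting position.

Emit:
apply_moves --angular '[[0,0,0],[0,0,0],[0,0,0],[0,0,0],[0,0,0],[0,0,0],[0,0,0],[0,0,0],[0,0,0],[0,0,0],[0,0,0],[0,0,0],[0,0,0],[0,0,0],[0,0,0],[0,0,0],[0,0,0],[0,0,0],[0,0,0],[0,0,0]]' --travel '[[0,0,0],[0,0,0],[0,0,0],[0,0,0],[0,0,0],[0,0,0],[0,0,0],[0,0,0],[0,0,0],[0,0,0],[0,0,0],[0,0,0],[0,0,0],[0,0,0],[0,0,0],[0,0,0],[0,0,0],[0,0,0],[0,0,0],[0,0,0]]' --jaw '[0.8,0.8,0.8,0.8,0.8,0.8,0.8,0.8,0.8,0.8,0.8,0.8,0.8,0.8,0.8,0.8,0.8,0.8,0.8,0.8]'

```text
time: 33.38
tool_pos: [437.2, -247.7, 169.7]
tcp_rot: [180.0, 25.0, 166.5]
ft_force: [-0.1, -0.1, 0.6]
finger_gap: 68.4
grip_force: 0.0
```

```bash
python3 m.py | grep red
```

```text
scene red [344.4 297.8] [452.9  64.1  89. ] 269
side red [267.1 213.3] [457.3  61.7  89. ] 135
```

The bar is back at its starting pixels in both views, so the flap is shut.

```bash
python3 -c "
from bench import r
print(r.hand_in())"
```

```text
the job is handed in; nothing more can be done
None
```

I handed the job in at about 33 s of the 72 s limit: the eyepiece stands upright near the centre of the orange tray, the flap is shut, and the bystanders look unmoved in the final pictures; the hand-in returned no verdict.

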